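# Clear a stuck moisture tin from the tin chute

## Robot

A 7-joint arm with a two-finger parallel gripper is mounted at the origin on a cart in front of the work surface, level with it; the furniture and walls round the work are solid. World frame = base frame: x ahead of the robot, y to its left, z up, the work surface at z = 0. Lengths are in m, angles in rad, forces in N, time in s.
With the tool pointing down it reaches from about 0.35 to 0.9 m from the base axis. Payload 8.1 kg.
Tool frame: the origin (TCP) lies midway between the tips of the shut fingers; the grasp point (between the pads) lies 19 mm behind it (arm.pinch_z is the distance from the TCP to the grasp point, in m); z points along the fingers, y is the direction in which the jaws open and shut (so a half turn about z gives the same grasp; the last joint's range is limited). The gripper opens to 92 mm and grips with 3 to 60 N. Pads are 19 mm wide; open, the fingers measure 130 mm over their backs; the gripper's body (75 mm by 190 mm) begins 47 mm behind the grasp point.
Start: joints at [-0.103, 0.434, 0.025, 1.573, -0.012, 1.134, -0.075], TCP at [0.625, -0, 0.227] pointing down, gripper open.
Joint ranges: [-2.62, 2.62], [-0.44, 2.09], [-1.27, 1.32], [0.08, 2.57], [-1.32, 4.46], [0.12, 2], [-2.74, 2.74]. Speed limits (rad/s): [2.22, 2.22, 3.01, 3.01, 3.14, 3.14, 3.14].

## Interface

Orientations are given as a rotation vector (axis times angle).
In Python, from cell import arm, eyes gives the robot as it stands.
- The arm moves only by the tool apply_moves, never from a script. Its argument "targets" is one flat list of numbers, 5 for each row, row after row: the closure, from 0 (fully open) to 1 (shut), then the shift along the tool's x, y, z each as a share of 40 cm, from -1 to 1, then the turn about the tool's z as a share of pi/2 rad, from -1 to 1. A call has 1 to 20 rows; each row shifts and turns the commanded pose from where the row before left it, along the tool's axes as they then stand; what a row does not reach is not made up. A row lasts 1/8 s, in which the tool goes at most 62.5 mm and 10.7 degrees, less where a joint would pass 70% of its speed; a pose out of reach is approached as far as the arm can. A call with a number of a shift or a turn outside -1 to 1 is refused whole. A call with a gripper value outside its range is refused whole. The fingers move at their own pace and stop on an object; "grip_force" is the grip in N (left out, the last holds). Time passes only in rows, so rows that do not move let the fingers close. It gives the time, the measured TCP pose, the force and the opening at its end, in the units of the state.
- arm.observe(): the state, without advancing time (a new reading comes with each control period).
- eyes.get_image(name): name is "scene" or "side" or "wrist"; returns the picture (400x640x3 uint8, red, green, blue); there is no depth.
- eyes.camera_params(name): a dict with "camera_matrix" (3x3 intrinsics, pixels), "xyz" and "attitude" of the camera in the world; the wrist camera has in their place "hand_eye" (4x4, takes a point from camera to tool coordinates, whose origin is the TCP and whose axes are the flange's). Camera axes: x right, y down, z forward; pixel columns grow to the right and rows downward; lengths in m; the calibration is good to about 2 mm. A picture is of the moment at which its call begins: read the wrist's pose just before it. camera_params takes no time and is no camera call.
- arm.sign_off(): hands the job in, once; it reports no verdict.
The state is a dict: "clock": time; "joints": joint angles; "dq": joint speeds; "joint_efforts": joint torques, N m; "position": TCP position; "ee_rot": TCP orientation; "force": force on the tool from outside, world axes, zero at the start; "ft_torque": the same for the moment, N m; "width": opening from 0.0 (shut) to 1.0 (fully open).
Only numpy, scipy, OpenCV 4.12 (cv2) and the standard library are available. Lean on these libraries where they do the work, as an engineer would, in place of code of your own. Each camera call takes 0.05 s, during which the arm holds its last target.

## Task

A full moisture tin has stuck under the pair of sprung wheels at the foot of the tin chute, and the chute's gate is shut. Nudge the tin gently back up the chute until the wheels have dropped behind it, then lift it out and set it down softly, upright, in the middle of the scale's blue pan. The tin is thin sheet metal and dents easily, so never squeeze or push it with more than about 15 N; leave the second tin waiting in the chute and leave everything else where it stands.

Things in the scene. Friction and masses are not known exactly. Their poses are not given: they have to be found in the camera images.
- tin_chute: Fixed sheet-metal chute, 270 mm long, 96 mm wide (108 mm at the wheels), sloping up 0.14 rad from its foot. Origin on the floor's centre line below the two wheels, 48 mm above the bench; x points up the slope, y left across it, z square to the floor. Floor from x = -50 to 220 mm; tins stay where left on it. Rails 11 mm high, outer faces at y = +-33 mm, leave a tin's upper part free at both sides.
- wheel_gap (a point): Mid-point between the two sprung rubber wheels (18 mm diameter, 6 mm wide, at y = +-24 to +-30 mm in the chute's frame, axes at x = 0), 47 mm above the floor; axes as the chute's. They press on a lid's two edges. The 48 mm gap between them lets closed fingers follow the tin. Their grey side plates: x = +-18 mm, y = +-37 to +-54 mm, up to z = 69 mm.
- gate_top (a point): Middle of the top edge of the shut gate plate across the chute's foot (x = -48 to -45 mm in the chute's frame), 9 mm above the floor. It does not open; fingers pass above it.
- stuck_tin_center (a point): Centre of the stuck tin, half-way up: round aluminium tin, 38 mm tall, body 54 mm in diameter, fixed lid (upper 12 mm) 59 mm; up to 0.17 kg. It stands on the chute's floor, lid held down by both wheels (2 N each, 3 mm more give). 2 to 4 N push it up; past x = 25 mm in the chute's frame the wheels drop and hold it there; at 55 mm fingers fit at its sides. Over 15 N dents it.
- waiting_tin_center (a point): Centre (half-way up) of a second tin of the same kind and size that waits further up the chute, centre at x = 145 to 175 mm in the chute's frame. Leave it there.
- pan_center (a point): Middle of the top face of the blue rectangular pan (128 x 148 mm) of the white laboratory scale, 48 mm above the bench; the scale is fixed. z points up.
- reagent_bottle: Brown bottle with a black cap, 58 mm in diameter and 115 mm tall, standing on the bench on the other side of the scale from the chute; origin at the centre of its underside. A bystander.
- beaker: Glass beaker, 65 mm in diameter and 88 mm tall, on the bench; origin at the centre of its underside. A bystander.
- open_tin: Open empty tin without a lid, 55 mm in diameter and 32 mm tall, on the bench near the front edge; origin at the centre of its underside. A bystander.
Mind the look-alikes: they are no part of the job. Leave any red look-alike of the part that bears stuck_tin_center alone.

How it is judged:
By the outcome, as a careful person would: the job done as asked, in the order asked, and still so for the second after the job is handed in, with the robot touching nothing.
It also fails if it takes over 64 s, if anything falls off the work surface, if the arm or the gripper's body presses on something with over 40 N, if the wrist force passes 120 N, or if a joint passes its speed limit or range.

## Working session

There is one attempt and no reset: what is moved stays moved. The work goes in short steps, Python scripts to look and compute and a tool call to move; the robot and the scene stay as the last step left them, time stands still between calls to the robot, and variables do not carry over. Pictures are saved under pics/ and viewed, and the job is handed in when it is done.

Besides the shell and the picture viewer there is one more tool, called after "Emit:" by a JSON object that holds its "fn" and its "kwargs", one argument or row to a line. apply_moves: Moves the arm, as the interface text tells. Its arguments: {"type":"object","properties":{"targets":{"type":"array"},"grip_force":{"type":"number"}},"required":["targets"]}

```bash
ls; mkdir -p pics
python3 - <<'E'
from cell import arm, eyes
import cv2
print(arm.observe(), arm.pinch_z)
for n in ("scene","side","wrist"):
    cv2.imwrite(f"pics/{n}0.png", eyes.get_image(n)[:,:,::-1]); print(n, eyes.camera_params(n))
E
```

```text
pics
{'clock': 0.0, 'joints': array([-0.10257143,  0.43524885,  0.02497698,  1.57412303, -0.01157466,
        1.13398714, -0.07509709]), 'dq': array([ 0.00030479,  0.00025674,  0.0012012 , -0.0005185 , -0.00042527,
        0.00040075,  0.0002725 ]), 'joint_efforts': array([ 3.89017032e-04, -6.67853522e+01,  9.84863900e-01, -3.14464223e+01,
       -6.05165795e-02,  4.27553023e-02,  1.12382318e-04]), 'position': array([ 6.24476490e-01, -8.72364144e-05,  2.25918925e-01]), 'ee_rot': array([-2.22081897e+00, -2.22062213e+00,  1.98156078e-03]), 'force': array([ 1.17634768,  0.65443513, -0.37781601]), 'ft_torque': array([ 0.06852229, -0.01351582,  0.01759367]), 'width': 1.0056034304595431} 0.0188
scene {'camera_matrix': array([[408.07750631,   0.        , 321.20914836],
       [  0.        , 408.07750631, 201.4896106 ],
       [  0.        ,   0.        ,   1.        ]]), 'xyz': array([0.07101924, 0.53779047, 0.71999892]), 'attitude': array([-0.8774739 ,  2.50973614, -1.09617462])}
side {'camera_matrix': array([[415.10652719,   0.        , 325.71594417],
       [  0.        , 415.10652719, 206.50761456],
       [  0.        ,   0.        ,   1.        ]]), 'xyz': array([ 0.01702243, -0.89906381,  0.47312295]), 'attitude': array([-1.87856734,  0.4868581 , -0.32435321])}
wrist {'camera_matrix': array([[332.26009291,   0.        , 324.81375049],
       [  0.        , 332.26009291, 200.75621085],
       [  0.        ,   0.        ,   1.        ]]), 'hand_eye': array([[ 2.35712525e-04, -9.60849480e-01, -2.77070786e-01,
         7.44297593e-02],
       [ 9.99999707e-01,  4.28219451e-04, -6.34285495e-04,
        -8.03333686e-04],
       [ 7.28099988e-04, -2.77070555e-01,  9.60849300e-01,
        -1.58556375e-01],
       [ 0.00000000e+00,  0.00000000e+00,  0.00000000e+00,
         1.00000000e+00]])}
```

View pics/scene0.png

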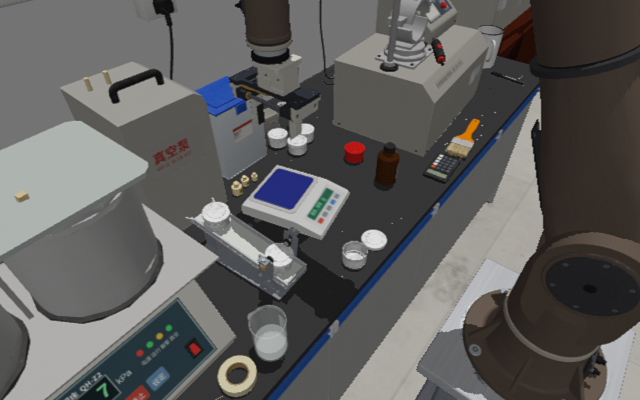

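View pics/side0.png

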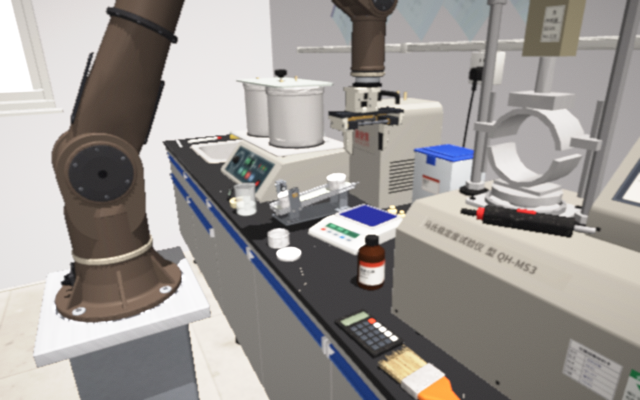

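View pics/wrist0.png

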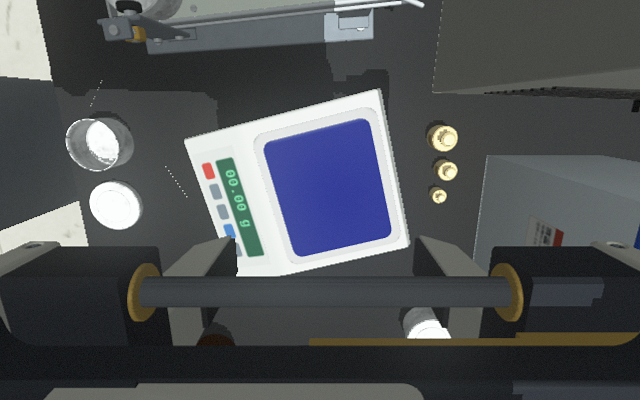

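The scene and wrist views show the chute to the left (+y) of the scale, with its foot and wheels toward the robot. The pan is at wrist pixel (328,188). Next I'll write the helpers.

```bash
cat > h.py <<'E'
import numpy as np, cv2
from scipy.spatial.transform import Rotation as R
from cell import arm, eyes
def cam(name, st=None):
    p=eyes.camera_params(name); K=p["camera_matrix"]
    T=np.eye(4)
    if name=="wrist":
        st=st or arm.observe()
        T[:3,:3]=R.from_rotvec(st["ee_rot"]).as_matrix(); T[:3,3]=st["position"]
        T=T@p["hand_eye"]
    else:
        T[:3,:3]=R.from_rotvec(p["attitude"]).as_matrix(); T[:3,3]=p["xyz"]
    return K,T
def ray(c,uv):
    K,T=c; d=T[:3,:3]@np.linalg.solve(K,[uv[0],uv[1],1.]); return T[:3,3],d/np.linalg.norm(d)
def onz(c,uv,z):
    o,d=ray(c,uv); return o+d*(z-o[2])/d[2]
def proj(c,P):
    K,T=c; P=np.atleast_2d(P); q=(P-T[:3,3])@T[:3,:3]; q=q@K.T; return q[:,:2]/q[:,2:]
def snap(name,tag,crop=None,s=1):
    st=arm.observe(); im=eyes.get_image(name)[:,:,::-1]; cv2.imwrite(f"pics/{tag}.png",im)
    np.savez(f"pics/{tag}.npz",K=cam(name,st)[0],T=cam(name,st)[1]); return im,cam(name,st)
def load(tag):
    d=np.load(f"pics/{tag}.npz"); return cv2.imread(f"pics/{tag}.png"),(d["K"],d["T"])
def crop(tag,x0,y0,x1,y1,s):
    im=cv2.imread(f"pics/{tag}.png")[y0:y1,x0:x1]; cv2.imwrite(f"pics/{tag}_c{x0}_{y0}.png",cv2.resize(im,None,fx=s,fy=s,interpolation=cv2.INTER_CUBIC))
def chuteT(x,y,yaw):
    T=np.eye(4); T[:3,:3]=(R.from_euler("z",yaw)*R.from_euler("y",-0.14)).as_matrix(); T[:3,3]=[x,y,.048]; return T
E
python3 - <<'E'
from h import *
for n in("scene","side","wrist"):
    np.savez(f"pics/{n}0.npz",K=cam(n)[0],T=cam(n)[1])
crop("scene0",180,180,330,310,5)
crop("side0",250,160,410,270,5)
im,c=load("wrist0")
hsv=cv2.cvtColor(im,cv2.COLOR_BGR2HSV)
m=cv2.inRange(hsv,(110,120,60),(130,255,255))
n,l,s,ce=cv2.connectedComponentsWithStats(m); i=1+s[1:,4].argmax(); print(s[i],ce[i])
ct=max(cv2.findContours((l==i).astype('uint8'),0,1)[0],key=cv2.contourArea)
w=np.array([onz(c,p[0],.048)[:2] for p in ct],'f4'); print("pan",cv2.minAreaRect(w))
sc=load("scene0")[1]
for uv in [(268,264),(290,240),(278,258),(215,212)]: print(uv,onz(sc,uv,.09))
E
```

```text
[  264   119   127   137 12406] [329.1898275  187.35982589]
pan ((0.6282291412353516, -0.012522667646408081), (0.1090681180357933, 0.12876197695732117), 13.989492416381836)
(268, 264) [0.46482266 0.21092737 0.09      ]
(290, 240) [0.47296749 0.13751011 0.09      ]
(278, 258) [0.45981444 0.18779143 0.09      ]
(215, 212) [0.65791642 0.17903537 0.09      ]
```

View pics/scene0_c180_180.png

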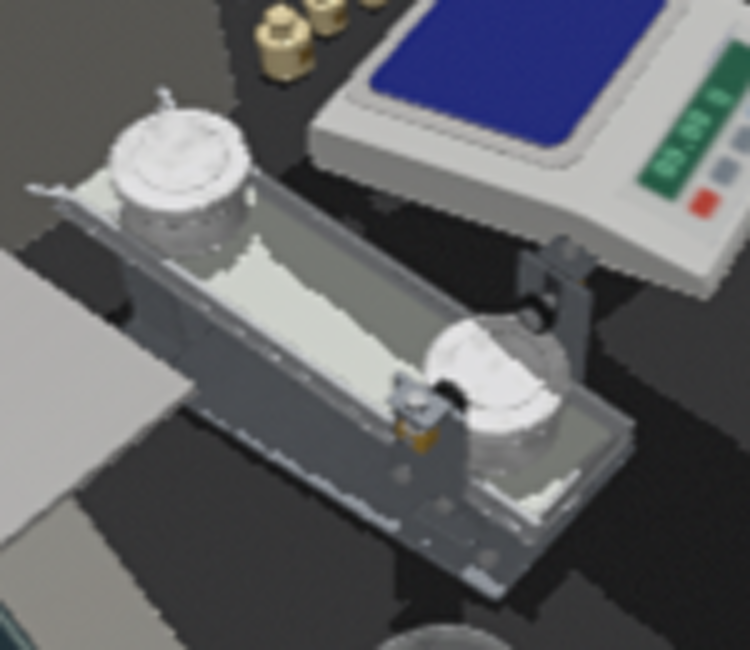

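View pics/side0_c250_160.png

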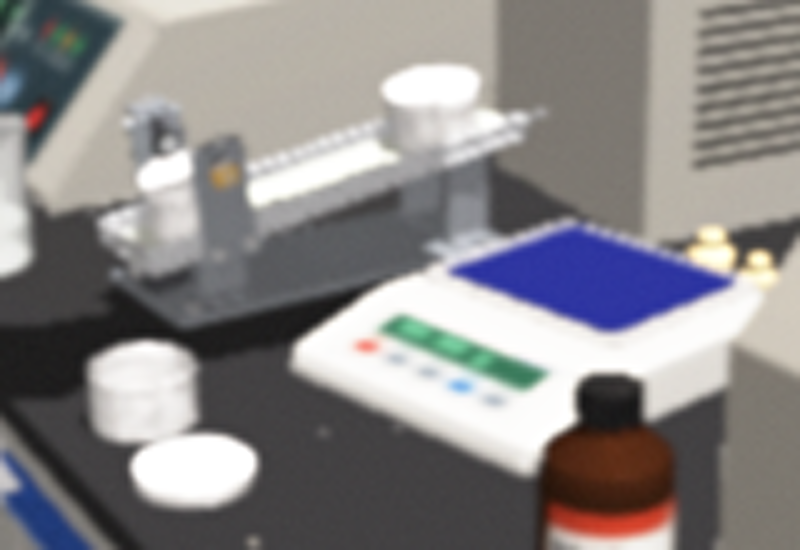

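The pan centre is about (0.628, -0.0125). The visible blue measures 109x129 mm, which fits the 128x148 mm pan with a uniform rim. Next I move over the chute for a close wrist view.

Emit:
{"fn": "apply_moves", "kwargs": {
  "targets": [0,0.11,-0.07,-0.05,0,0,0.11,-0.07,-0.05,0,0,0.11,-0.07,-0.05,0,0,0.11,-0.07,-0.04,0,0,0,0,0,0,0,0,0,0,0]
}}

```text
clock: 0.9
position: [0.5131, 0.1754, 0.3025]
ee_rot: [2.221, 2.221, -0.001]
force: [-0.6, -0.8, -0.2]
width: 0.995
```

Run:
```python
from h import *
snap("wrist","w1"); print(arm.observe()["position"],arm.observe()["clock"])
```

```text
[0.51336342 0.17472355 0.30224695] 0.95
```

View pics/w1.png

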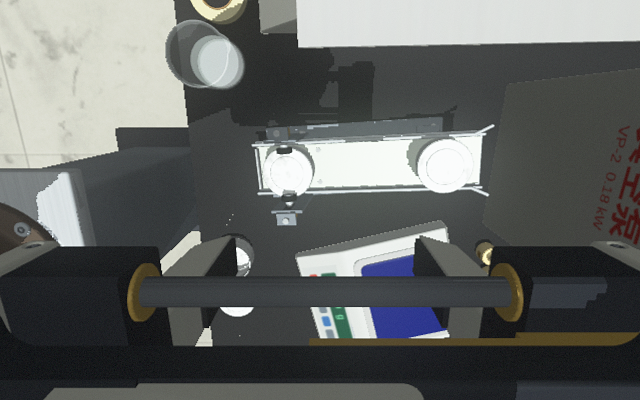

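Run:
```python
from h import *
crop("w1",240,100,340,240,4); crop("w1",395,100,505,220,5)
```

```text
(no output)
```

View pics/w1_c240_100.png

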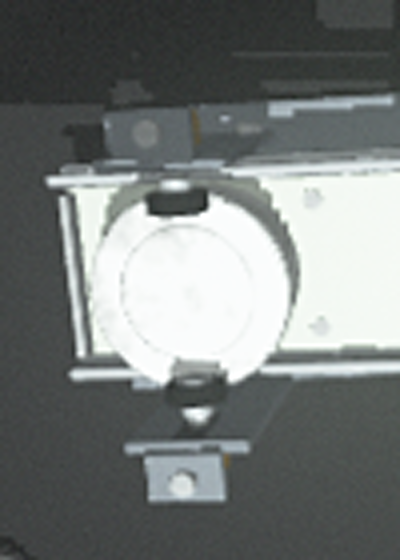

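View pics/w1_c395_100.png

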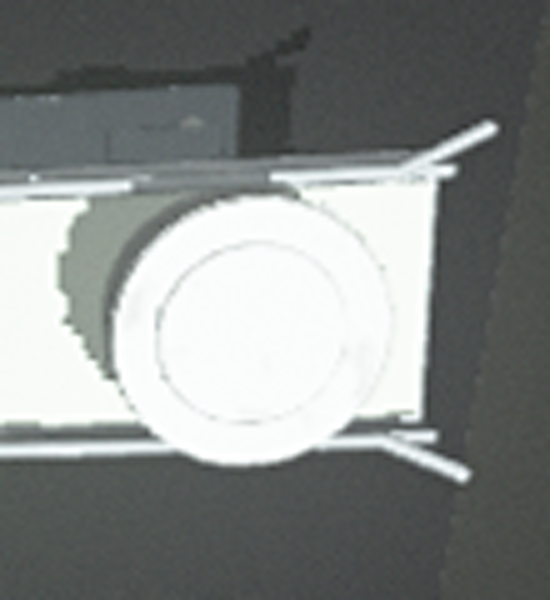

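```bash
cat > fit.py <<'E'
from h import *
from scipy.optimize import least_squares
im,c=load("w1")
L=[((252.5,145.2),(None,.0325,.011)),((486,134),(None,.0325,.011)),((400,138.3),(None,.0325,.011)),((258.7,193.5),(None,-.0325,.011)),((482.4,187.4),(None,-.0325,.011)),
((256.7,151),(-.0465,None,.009)),((260,187),(-.0465,None,.009)),((482.4,138),(.22,None,0)),((479.5,181),(.22,None,0)),
((284.2,150),(0,.027,.052)),((289.2,197),(0,-.027,.052))]
def pt(T,uv,z):
    Ti=np.linalg.inv(T); o,d=ray(c,uv); o=Ti[:3,:3]@o+Ti[:3,3]; d=Ti[:3,:3]@d; return o+d*(z-o[2])/d[2]
def res(p,full=False):
    T=chuteT(*p); r=[]
    for uv,t in L:
        q=pt(T,uv,t[2])
        for k in(0,1):
            if t[k] is not None: r.append(q[k]-t[k])
    return np.array(r)
if __name__=="__main__":
    s=least_squares(res,[.46,.17,0],loss="soft_l1",f_scale=.002); p=s.x; print(p); print((res(p)*1000).round(1))
    np.save("chute.npy",p); T=chuteT(*p)
    for n,uv in(("stuck",(288.2,172)),("wait",(445.2,166))): print(n,(pt(T,uv,.038)*1000).round(1))
    # white box edge
    for uv in((300,46),(640,42)):
        for z in(.1,.2,.3):print(uv,onz(c,uv,z).round(3))
    # overlay check
    G=im.copy(); f=lambda P:proj(c,(np.asarray(P)@T[:3,:3].T)+T[:3,3])
    def pl(P,col):cv2.polylines(G,[np.round(f(P)*1).astype(int)],False,col,1)
    for y in(-.033,.033):pl([[-.05,y,.011],[.22,y,.011]],(0,0,255))
    for cx in [(pt(T,(288.2,172),.038)[0]),pt(T,(445.2,166),.038)[0]]:
        a=np.linspace(0,6.3,60); pl(np.c_[cx+.0295*np.cos(a),.0295*np.sin(a),0*a+.038],(0,200,0))
    for y in(-.027,.027): pl([[-.009,y,.047],[.009,y,.047]],(255,0,0))
    for s in(-1,1): pl([[-.018,s*.037,.069],[.018,s*.037,.069],[.018,s*.054,.069],[-.018,s*.054,.069]],(255,0,255))
    cv2.imwrite("pics/ov.png",cv2.resize(G[100:240,240:500],None,fx=3,fy=3))
E
python3 fit.py
```

```text
[0.4761554  0.17571667 0.05637472]
[-2.9 -1.3 -2.   0.9  3.2  0.4 -0.7 -1.2 -0.8  0.7  0.5  1.6  1.5]
stuck [-0.8  0.4 38. ]
wait [171.9   2.1  38. ]
(300, 46) [0.487 0.306 0.1  ]
(300, 46) [0.494 0.291 0.2  ]
(300, 46) [0.501 0.275 0.3  ]
(640, 42) [0.825 0.31  0.1  ]
(640, 42) [0.738 0.293 0.2  ]
(640, 42) [0.652 0.277 0.3  ]
```

View pics/ov.png

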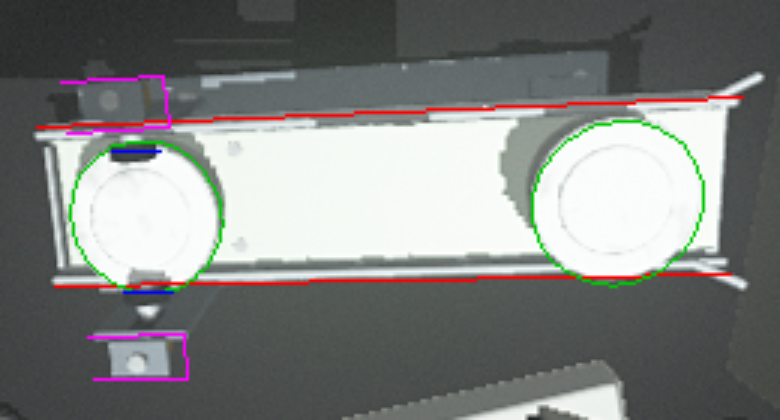

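Run:
```python
from h import *
c1=load("w1")[1]; c2=load("scene0")[1]
def tri(a,b):
    o1,d1=ray(c1,a);o2,d2=ray(c2,b)
    A=np.c_[d1,-d2]; s=np.linalg.lstsq(A,o2-o1,rcond=None)[0]; p,q=o1+s[0]*d1,o2+s[1]*d2
    return (p+q)/2,np.linalg.norm(p-q)
print(tri((298,46),(217,258)))
print("tin chk",tri((288.2,172),(278,255)))
s=load("side0")[1]
crop("scene0",0,180,330,400,2)
```

```text
(array([0.49152245, 0.29663439, 0.17028757]), np.float64(0.003381431068626843))
tin chk (array([0.47011783, 0.17604743, 0.08130802]), np.float64(0.00246189013585147))
```

View pics/scene0_c0_180.png

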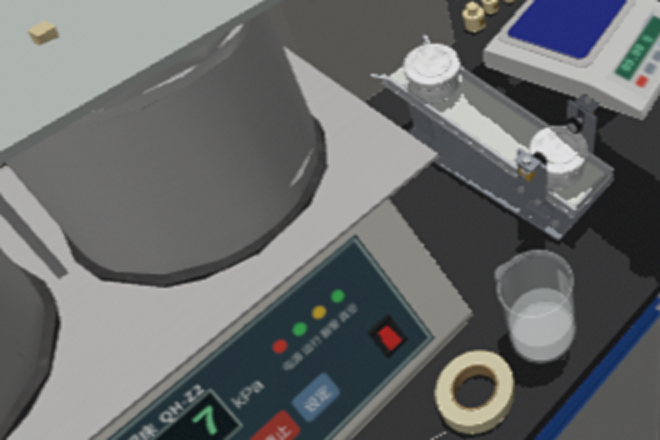

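```bash
cat >> h.py <<'E'
def toolvec(P,st=None):
    "shift from present TCP to world P in tool axes, shares of 0.4 m"
    st=st or arm.observe(); return R.from_rotvec(st["ee_rot"]).as_matrix().T@(np.asarray(P)-st["position"])/.4
def ch(P):
    T=chuteT(*np.load("chute.npy")); return T[:3,:3]@np.asarray(P)+T[:3,3]
def inch(P):
    T=chuteT(*np.load("chute.npy")); return T[:3,:3].T@(np.asarray(P)-T[:3,3])
E
python3 - <<'E'
from h import *
P=ch([-.060,0,.022]); print(P)
Rz=R.from_rotvec(arm.observe()["ee_rot"])*R.from_euler("z",-.0564)
st=arm.observe(); print("no turn",toolvec(P)); st["ee_rot"]=Rz.as_rotvec(); print("after turn",toolvec(P,st), Rz.as_matrix().round(3))
print("slope dir in tool per 10mm", Rz.as_matrix().T@(ch([.01,0,0])-ch([0,0,0]))/.4)
c=load("w1")[1]; print(onz(c,(320,0),.24))
E
```

```text
[0.41377176 0.17219608 0.06141217]
no turn [-0.00610575 -0.24870515  0.6022024 ]
after turn [ 0.0079235  -0.24865387  0.6022024 ] [[-0.055  0.998 -0.   ]
 [ 0.998  0.055 -0.001]
 [-0.001 -0.    -1.   ]]
slope dir in tool per 10mm [ 3.36732199e-05  2.47536483e-02 -3.50082329e-03]
[0.5093004  0.30925808 0.24      ]
```

Emit:
{"fn": "apply_moves", "kwargs": {
  "targets": [1,0,0,0,-0.036,1,0.002,-0.062,0.05,0,1,0.002,-0.062,0.05,0,1,0.002,-0.062,0.05,0,1,0.002,-0.063,0.05,0,1,0,0,0.1,0,1,0,0,0.1,0,1,0,0,0.08,0,1,0,0,0,0,1,0,0,0,0],
  "grip_force": 30
}}

```text
clock: 2.2
position: [0.4142, 0.1732, 0.1114]
ee_rot: [2.159, 2.281, 0.001]
force: [1.2, 0.1, -0.4]
width: 0.013
```

Run:
```python
from h import *
for n in("wrist","scene","side"): snap(n,n+"2")
s=arm.observe(); print(inch(s["position"])*1000, s["force"], s["width"],s["clock"], toolvec(ch([-.060,0,.022])))
a=cv2.imread("pics/scene2.png")[170:320,200:350];b=cv2.imread("pics/side2.png")[130:270,240:390]
cv2.imwrite("pics/ab2.png",np.hstack([cv2.resize(a,(400,400),interpolation=2),cv2.resize(b,(400,400),interpolation=2)]))
```

```text
[-52.25274963   1.55077692  71.91911909] [ 0.085099   -0.17847758  0.99335057] 0.007019249675402106 2.35 [-0.00398784 -0.00203197  0.12627198]
```

View pics/wrist2.png

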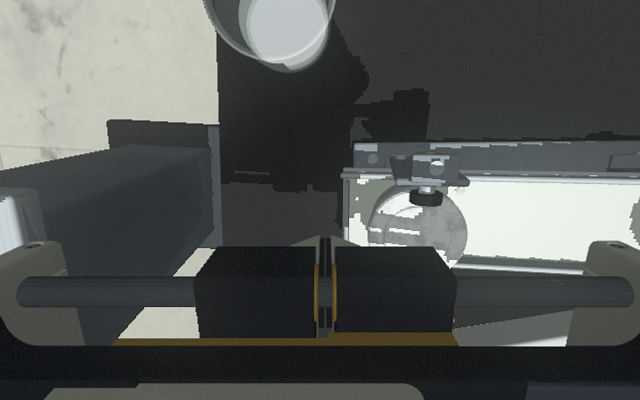

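View pics/ab2.png

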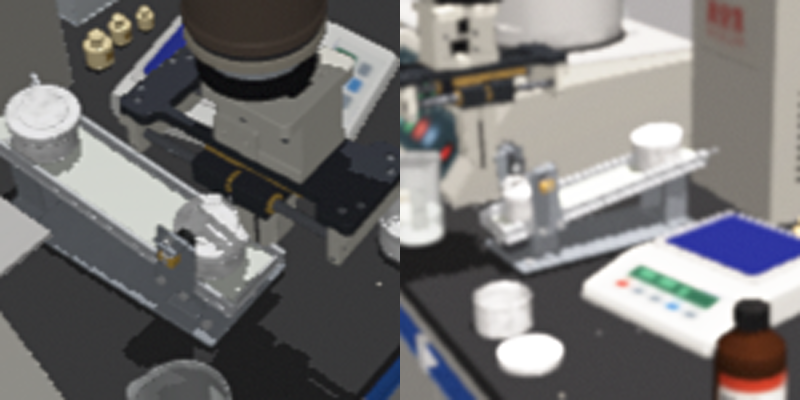

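The closed fingers sit in front of the foot, on the chute's centre line, and everything below is clear. I lower them behind the tin.

Emit:
{"fn": "apply_moves", "kwargs": {
  "targets": [1,-0.002,-0.002,0.05,0,1,-0.002,0,0.05,0,1,0,0,0.026,0,1,0,0,0,0,1,0,0,0,0]
}}

```text
clock: 2.98
position: [0.4132, 0.1722, 0.061]
ee_rot: [2.158, 2.283, 0.002]
force: [0.1, 1.0, -0.0]
width: 0.006
```

Run:
```python
from h import *
for n in("wrist","scene"): snap(n,n+"3")
s=arm.observe(); print(inch(s["position"])*1000, s["force"], s["clock"])
a=cv2.imread("pics/scene3.png")[200:320,200:350];b=cv2.imread("pics/wrist3.png")[100:300,200:600]
cv2.imwrite("pics/ab3.png",np.hstack([cv2.resize(a,(400,320),interpolation=2),cv2.resize(b,(400,320),interpolation=2)]))
```

```text
[-6.06553563e+01  5.04033517e-02  2.16905239e+01] [-0.08500153  0.87604471  0.09639252] 3.075
```

View pics/ab3.png

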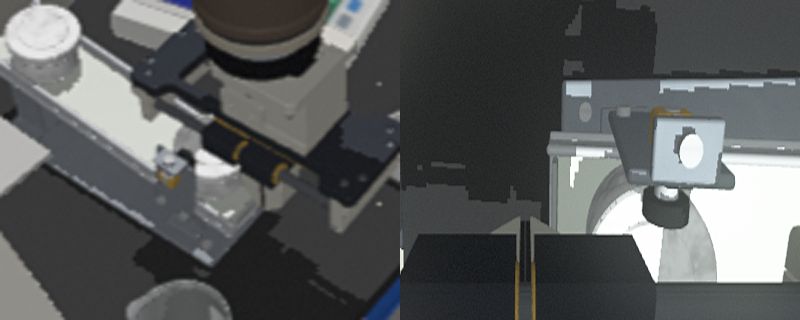

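Emit:
{"fn": "apply_moves", "kwargs": {
  "targets": [1,0,0.005,-0.0007,0,1,0,0.005,-0.0007,0,1,0,0.005,-0.0007,0,1,0,0.005,-0.0007,0]
}}

```text
clock: 3.58
position: [0.4209, 0.1724, 0.0615]
ee_rot: [2.158, 2.283, 0.0]
force: [0.4, -0.0, 0.6]
width: 0.005
```

Emit:
{"fn": "apply_moves", "kwargs": {
  "targets": [1,0,0.005,-0.0007,0,1,0,0.005,-0.0007,0,1,0,0.005,-0.0007,0]
}}

```text
clock: 3.95
position: [0.4258, 0.1725, 0.0621]
ee_rot: [-2.157, -2.283, 0.003]
force: [-4.5, 0.7, 0.9]
width: 0.001
```

Emit:
{"fn": "apply_moves", "kwargs": {
  "targets": [1,0,0.005,-0.0007,0,1,0,0.005,-0.0007,0,1,0,0.005,-0.0007,0]
}}

```text
clock: 4.32
position: [0.4327, 0.173, 0.0631]
ee_rot: [-2.158, -2.283, 0.0]
force: [-3.2, -0.2, 0.7]
width: 0.003
```

Emit:
{"fn": "apply_moves", "kwargs": {
  "targets": [1,0,0.005,-0.0007,0,1,0,0.005,-0.0007,0,1,0,0.005,-0.0007,0,1,0,0.005,-0.0007,0]
}}

```text
clock: 4.82
position: [0.441, 0.1736, 0.0643]
ee_rot: [2.158, 2.283, 0.001]
force: [-1.9, -0.3, -1.1]
width: 0.005
```

Run:
```python
from h import *
for n in("wrist","scene"): snap(n,n+"4")
s=arm.observe(); print(inch(s["position"])*1000, s["force"], s["clock"])
a=cv2.imread("pics/scene4.png")[200:320,200:350];b=cv2.imread("pics/wrist4.png")[100:300,200:600]
cv2.imwrite("pics/ab4.png",np.hstack([cv2.resize(a,(400,320),interpolation=2),cv2.resize(b,(400,320),interpolation=2)]))
```

```text
[-31.91867466  -0.03732863  21.1687215 ] [ 0.36938591 -0.12183026  0.18374657] 4.925
```

View pics/ab4.png

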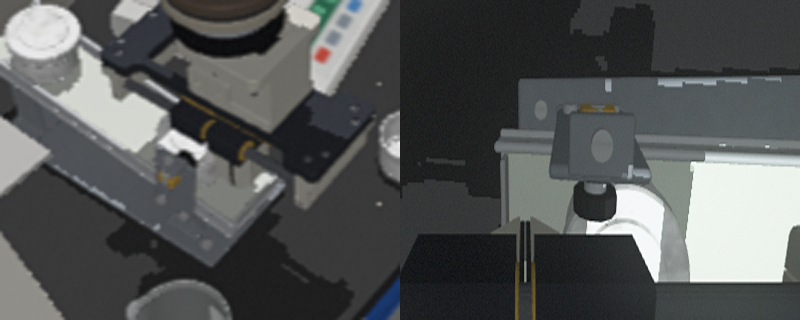

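Emit:
{"fn": "apply_moves", "kwargs": {
  "targets": [1,0,0.005,-0.0007,0,1,0,0.006,-0.0008,0,1,0,0.006,-0.0009,0,1,0,0.006,-0.0009,0]
}}

```text
clock: 5.42
position: [0.4501, 0.174, 0.0656]
ee_rot: [2.158, 2.283, 0.0]
force: [-1.3, 0.3, 0.8]
width: 0.004
```

Emit:
{"fn": "apply_moves", "kwargs": {
  "targets": [1,0,0.006,-0.0009,0,1,0,0.006,-0.0009,0,1,0,0.006,-0.0009,0,1,0,0.006,-0.0009,0]
}}

```text
clock: 5.92
position: [0.4596, 0.1745, 0.067]
ee_rot: [2.158, 2.283, 0.0]
force: [-1.1, 0.3, -0.1]
width: 0.004
```

Run:
```python
from h import *
for n in("wrist","scene"): snap(n,n+"5")
s=arm.observe(); print(inch(s["position"])*1000, s["force"], s["clock"])
a=cv2.imread("pics/scene5.png")[200:320,200:350];b=cv2.imread("pics/wrist5.png")[100:300,200:600]
cv2.imwrite("pics/ab5.png",np.hstack([cv2.resize(a,(400,320),interpolation=2),cv2.resize(b,(400,320),interpolation=2)]))
```

```text
[-13.50915769  -0.2218331   21.14808137] [-0.23465636 -0.15517295 -0.69953173] 6.025
```

View pics/ab5.png

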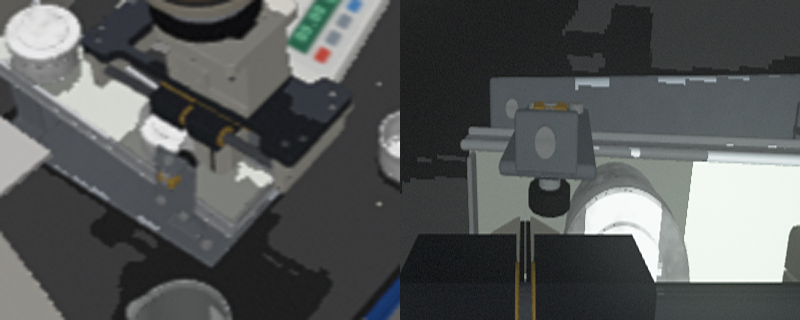

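Emit:
{"fn": "apply_moves", "kwargs": {
  "targets": [1,0,0.005,-0.0007,0,1,0,0.006,-0.0009,0,1,0,0.006,-0.0009,0,1,0,0.006,-0.0009,0,1,0,0.006,-0.0009,0]
}}

```text
clock: 6.65
position: [0.4712, 0.1752, 0.0687]
ee_rot: [2.158, 2.283, 0.0]
force: [-0.7, -0.9, -0.2]
width: 0.004
```

Emit:
{"fn": "apply_moves", "kwargs": {
  "targets": [1,0,0.006,-0.0009,0,1,0,0.006,-0.0009,0,1,0,0.006,-0.0009,0,1,0,0.006,-0.0009,0,1,0,0.005,-0.0008,0,1,0,0,0,0]
}}

```text
clock: 7.4
position: [0.4829, 0.1759, 0.0706]
ee_rot: [2.158, 2.283, 0.001]
force: [0.2, -0.7, 0.7]
width: 0.006
```

Run:
```python
from h import *
for n in("wrist","scene"): snap(n,n+"6")
s=arm.observe(); print(inch(s["position"])*1000, s["force"], s["clock"])
a=cv2.imread("pics/scene6.png")[180:300,180:330];b=cv2.imread("pics/wrist6.png")[100:300,200:600]
cv2.imwrite("pics/ab6.png",np.hstack([cv2.resize(a,(400,320),interpolation=2),cv2.resize(b,(400,320),interpolation=2)]))
```

```text
[ 9.61216828 -0.22757646 21.40274103] [ 0.30622597  0.02762604 -0.06378983] 7.5
```

View pics/ab6.png

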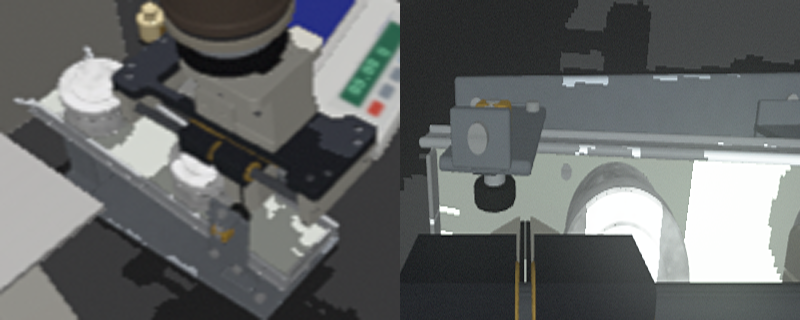

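Emit:
{"fn": "apply_moves", "kwargs": {
  "targets": [1,0,-0.01,0,0,1,0,-0.01,0,0,1,0,0,-0.1,0,1,0,0,-0.12,0,1,0,0,-0.12,0,0,0,0.05,-0.12,-0.1,0,0,0.05,-0.08,-0.1,0,0,0.045,0,-0.1,0,0,0,0,-0.1,0,0,0,0,-0.1,0,0,0,0,-0.1,0,0,0,0,-0.1,0,0,0,0,-0.1,0,0,0,0,-0.1,0,0,0,0,-0.1,0,0,0,0,0,0,0,0,0,0]
}}

```text
clock: 9.62
position: [0.5307, 0.1872, 0.2865]
ee_rot: [0.083, -3.14, 0.0]
force: [0.2, 0.1, 1.2]
width: 1.0
```

Run:
```python
from h import *
snap("wrist","w7")
s=arm.observe(); print(s["position"],inch(s["position"])*1000, R.from_rotvec(s["ee_rot"]).as_matrix().round(3),s["joints"].round(2), s["clock"])
```

```text
[0.53073896 0.18727341 0.28645428] [ 87.88308714   8.46288145 228.4257156 ] [[-0.999 -0.054 -0.   ]
 [-0.054  0.999 -0.   ]
 [ 0.    -0.    -1.   ]] [-0.17  0.32 -0.35  1.62  0.11  1.23  1.08] 9.675
```

View pics/w7.png

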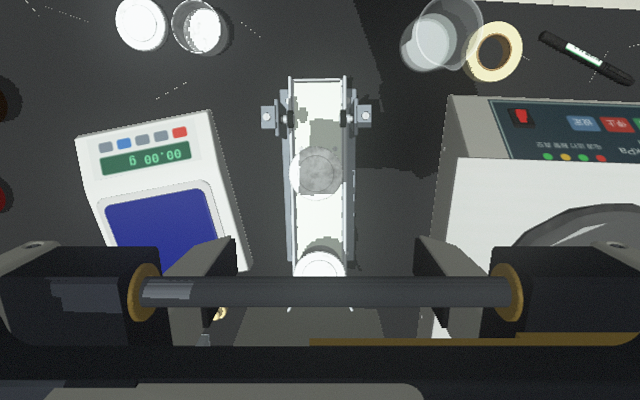

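Run:
```python
from h import *
crop("w7",250,60,390,200,5)
```

```text
(no output)
```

View pics/w7_c250_60.png

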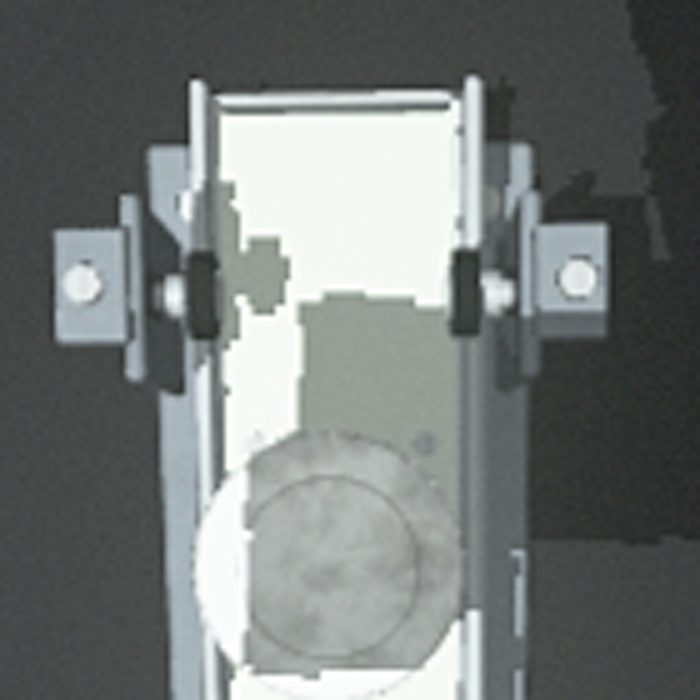

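Run:
```python
from h import *
import fit
fit.c=load("w7")[1]; T=chuteT(*np.load("chute.npy"))
for n,uv,z in(("tin",(315.8,172.8),.038),("wheelmid",(316.8,118.6),.051),("wl",(290.4,118.6),.051),("wr",(343.2,118.6),.051),("gate",(317,80.2),.009),("railL",(290.5,150),.011),("railR",(344,150),.011)):
    print(n,(fit.pt(T,uv,z)*1000).round(1))
p=fit.pt(T,(315.8,172.8),.038); print("world lid",ch(p), "axis pt z20", ch([p[0],p[1],.030]))
c=fit.c; print("box edge", [onz(c,(u,v),.17).round(3) for u,v in((447,97),(445,160),(432,260))])
```

```text
tin [55.2 -1.5 38. ]
wheelmid [-0.3  0.2 51. ]
wl [ -0.4 -26.5  51. ]
wr [-0.2 27.  51. ]
gate [-46.6  -0.2   9. ]
railL [ 30.6 -31.1  11. ]
railR [30.8 30.2 11. ]
world lid [0.52554768 0.17699039 0.09333498] axis pt z20 [0.52666225 0.17705329 0.08541325]
box edge [array([0.444, 0.279, 0.17 ]), array([0.494, 0.285, 0.17 ]), array([0.585, 0.287, 0.17 ])]
```

Run:
```python
from h import *
print(toolvec([.5264,.177,.0705]))
```

```text
[ 0.01217826 -0.02500433  0.5398892 ]
```

Emit:
{"fn": "apply_moves", "kwargs": {
  "targets": [0,0.012,-0.025,0.05,0,0,0,0,0.12,0,0,0,0,0.12,0,0,0,0,0.09,0,0,0,0,0,0,0,0,0,0,0],
  "grip_force": 8
}}

```text
clock: 10.42
position: [0.5275, 0.1776, 0.1359]
ee_rot: [-0.088, 3.139, 0.001]
force: [0.5, -0.1, 0.1]
width: 1.002
```

Run:
```python
from h import *
s=arm.observe();print(toolvec([.5264,.177,.0705]),s["force"])
for n in("wrist","scene","side"): snap(n,n+"8")
a=cv2.imread("pics/scene8.png")[150:300,150:330];b=cv2.imread("pics/side8.png")[110:250,260:430];c=cv2.imread("pics/wrist8.png")
cv2.imwrite("pics/ab8.png",np.vstack([np.hstack([cv2.resize(a,(400,330),interpolation=2),cv2.resize(b,(400,330),interpolation=2)]),cv2.resize(c[80:290,100:540],(800,250),interpolation=2)]))
```

```text
[ 0.0029974  -0.00144741  0.16351363] [ 0.51527058 -0.10621431  0.13405272]
```

View pics/ab8.png

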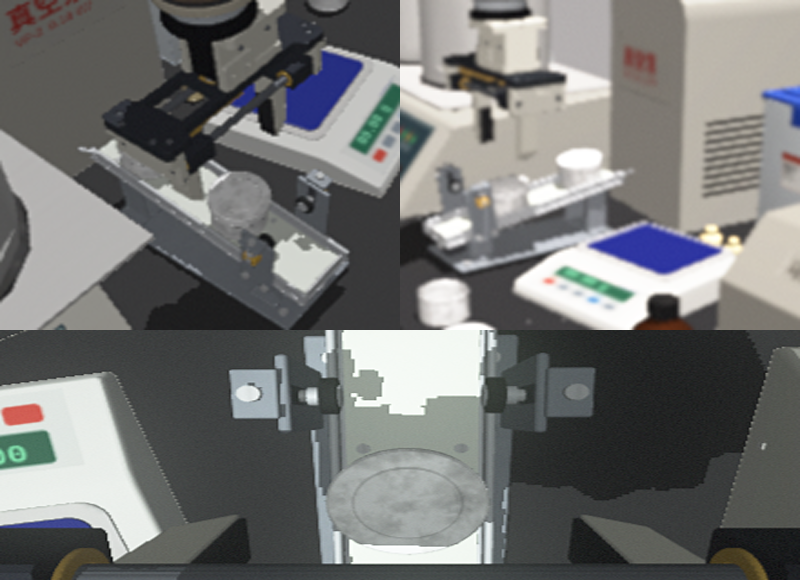

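The tin is centred between the open fingers, and both the tray edge and the scale are clear. I lower now.

Emit:
{"fn": "apply_moves", "kwargs": {
  "targets": [0,0.003,-0.001,0.04,0,0,0,0,0.05,0,0,0,0,0.045,0,0,0,0,0.028,0,0,0,0,0,0,0,0,0,0,0]
}}

```text
clock: 11.32
position: [0.5258, 0.1768, 0.0698]
ee_rot: [-0.089, 3.14, 0.0]
force: [0.3, 0.6, 0.0]
width: 0.999
```

Run:
```python
from h import *
s=arm.observe();print(toolvec([.5264,.177,.0705]),s["force"],inch(s["position"])*1000)
for n in("wrist","scene","side"): snap(n,n+"9")
a=cv2.imread("pics/scene9.png")[150:300,150:330];b=cv2.imread("pics/side9.png")[110:250,260:430];c=cv2.imread("pics/wrist9.png")
cv2.imwrite("pics/ab9.png",np.vstack([np.hstack([cv2.resize(a,(400,330),interpolation=2),cv2.resize(b,(400,330),interpolation=2)]),cv2.resize(c[80:290,100:540],(800,250),interpolation=2)]))
```

```text
[-0.00145881  0.00052008 -0.00186415] [0.3154076  0.60872407 0.0255564 ] [52.20391924 -1.75760177 14.61211191]
```

View pics/ab9.png

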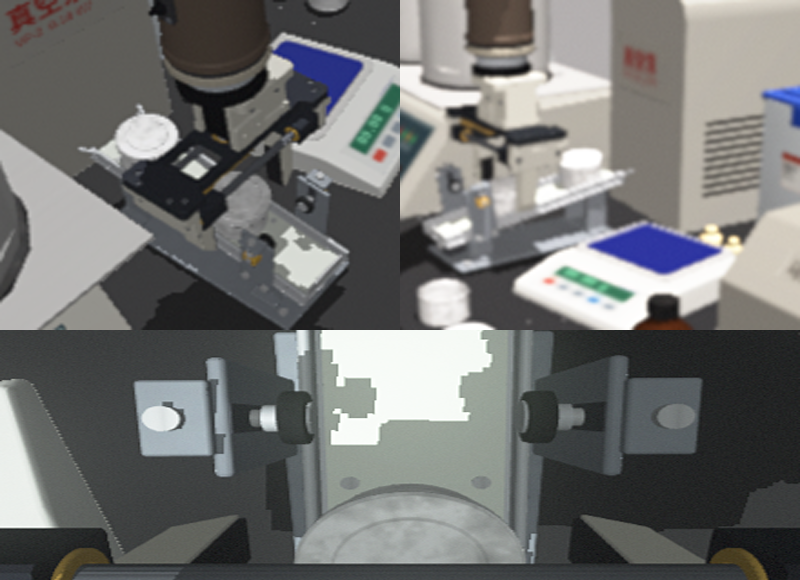

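Emit:
{"fn": "apply_moves", "kwargs": {
  "targets": [0.2,0,0,0,0,0.28,0,0,0,0,0.31,0,0,0,0,0.33,0,0,0,0,0.345,0,0,0,0,0.355,0,0,0,0,0.365,0,0,0,0,0.375,0,0,0,0,0.385,0,0,0,0,0.4,0,0,0,0,0.42,0,0,0,0,0.45,0,0,0,0,0.5,0,0,0,0,0.5,0,0,0,0],
  "grip_force": 7
}}

```text
clock: 13.22
position: [0.5255, 0.1766, 0.0693]
ee_rot: [-0.089, 3.14, 0.0]
force: [-0.1, 0.1, -0.4]
width: 0.628
```

Emit:
{"fn": "apply_moves", "kwargs": {
  "targets": [0.6,0,0,-0.01,0,0.6,0,0,-0.015,0,0.6,0,0,-0.02,0,0.6,0,0,-0.02,0,0.6,0,0,-0.02,0,0.6,0,0,0,0]
}}

```text
clock: 13.98
position: [0.526, 0.1767, 0.1042]
ee_rot: [-0.088, 3.139, 0.001]
force: [-0.6, -0.8, -2.0]
width: 0.622
```

Run:
```python
from h import *
s=arm.observe();print(s["position"],s["force"],s["width"])
for n in("wrist","scene","side"): snap(n,n+"10")
a=cv2.imread("pics/scene10.png")[150:300,150:330];b=cv2.imread("pics/side10.png")[110:250,260:430];c=cv2.imread("pics/wrist10.png")
cv2.imwrite("pics/ab10.png",np.vstack([np.hstack([cv2.resize(a,(400,330),interpolation=2),cv2.resize(b,(400,330),interpolation=2)]),cv2.resize(c[80:290,100:540],(800,250),interpolation=2)]))
```

```text
[0.52600125 0.17673735 0.1041594 ] [-0.604706   -0.78647719 -2.0268142 ] 0.6224552032205987
```

View pics/ab10.png

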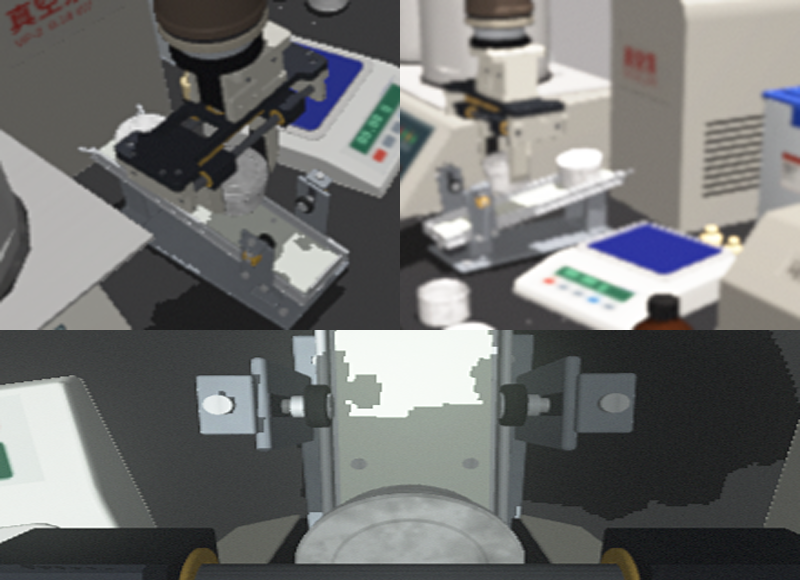

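Emit:
{"fn": "apply_moves", "kwargs": {
  "targets": [0.6,0,0,-0.04,0,0.6,0,0,-0.06,0,0.6,0,0,-0.04,0,0.6,0,0,0,0]
}}

```text
clock: 14.62
position: [0.5264, 0.177, 0.1608]
ee_rot: [-0.088, 3.138, 0.001]
force: [0.7, -0.4, -1.8]
width: 0.623
```

Run:
```python
from h import *
s=arm.observe();print(s["position"],s["force"],s["width"])
print(toolvec([.627,-.013,.120]))
```

```text
[0.52635422 0.17695874 0.16082908] [ 0.7265052  -0.37478103 -1.77429039] 0.6234077228238933
[-0.22420109 -0.48839114  0.10229197]
```

Emit:
{"fn": "apply_moves", "kwargs": {
  "targets": [0.6,-0.018,-0.039,0,0,0.6,-0.034,-0.073,0,0,0.6,-0.04,-0.088,0,0,0.6,-0.04,-0.088,0,0,0.6,-0.04,-0.088,0,0,0.6,-0.034,-0.073,0,0,0.6,-0.018,-0.04,0,0,0.6,0,0,0.05,0,0.6,0,0,0.05,0,0.6,0,0,0,0,0.6,0,0,0,0]
}}

```text
clock: 16.0
position: [0.6262, -0.0134, 0.1197]
ee_rot: [-0.089, 3.14, 0.0]
force: [-0.1, 0.0, -1.6]
width: 0.623
```

Run:
```python
from h import *
s=arm.observe();print(s["position"],s["force"],s["width"]); print(toolvec([.627,-.013,.080]))
for n in("wrist","scene","side"): snap(n,n+"11")
a=cv2.imread("pics/scene11.png")[120:240,220:370];b=cv2.imread("pics/side11.png")[130:270,280:430];c=cv2.imread("pics/wrist11.png")
cv2.imwrite("pics/ab11.png",np.vstack([np.hstack([cv2.resize(a,(400,330),interpolation=2),cv2.resize(b,(400,330),interpolation=2)]),cv2.resize(c[80:290,100:540],(800,250),interpolation=2)]))
```

```text
[ 0.62616086 -0.01342537  0.11973658] [-0.10188622  0.02613767 -1.62938697] 0.6229566700712479
[-0.00213177  0.00092779  0.09934209]
```

View pics/ab11.png

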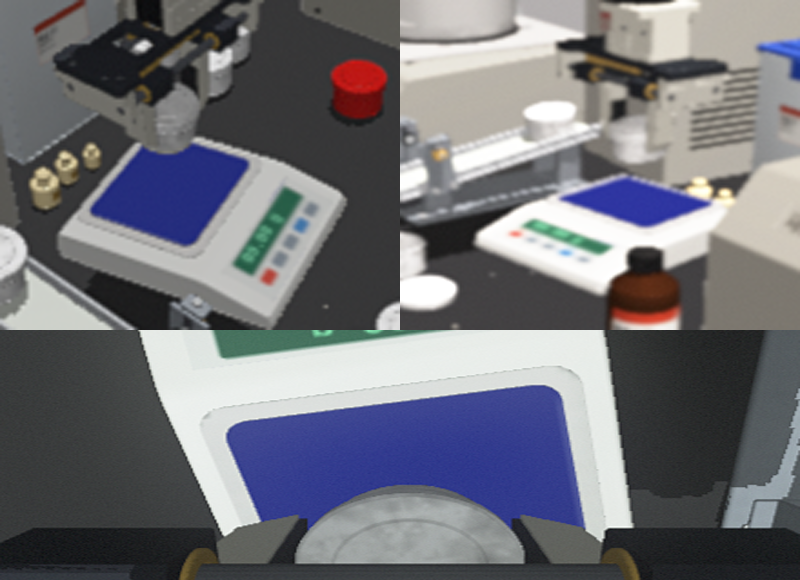

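Emit:
{"fn": "apply_moves", "kwargs": {
  "targets": [0.6,0,0,0.03,0,0.6,0,0,0.04,0,0.6,0,0,0.02,0,0.6,0,0,0.01,0,0.6,0,0,0,0]
}}

```text
clock: 16.77
position: [0.6259, -0.0136, 0.0789]
ee_rot: [0.089, -3.14, -0.0]
force: [-0.2, -0.2, -0.5]
width: 0.628
```

Emit:
{"fn": "apply_moves", "kwargs": {
  "targets": [0.6,0,0,0.005,0,0.6,0,0,0.005,0,0.6,0,0,0.005,0,0.6,0,0,0.005,0]
}}

```text
clock: 17.27
position: [0.626, -0.0136, 0.0712]
ee_rot: [-0.089, 3.14, 0.0]
force: [-0.3, 0.2, -0.6]
width: 0.627
```

Emit:
{"fn": "apply_moves", "kwargs": {
  "targets": [0.6,0,0,0.004,0,0.6,0,0,0.003,0,0.6,0,0,0.003,0]
}}

```text
clock: 17.65
position: [0.626, -0.0137, 0.0672]
ee_rot: [-0.089, 3.14, -0.0]
force: [-0.0, 0.1, -0.9]
width: 0.626
```

Emit:
{"fn": "apply_moves", "kwargs": {
  "targets": [0.6,0,0,0.003,0,0.6,0,0,0.002,0,0.6,0,0,0,0]
}}

```text
clock: 18.02
position: [0.6259, -0.0136, 0.0652]
ee_rot: [0.089, -3.14, 0.0]
force: [0.5, -0.4, -0.7]
width: 0.623
```

Run:
```python
from h import *
s=arm.observe();print(s["position"],s["force"],s["width"])
for n in("scene","side"): snap(n,n+"12")
a=cv2.imread("pics/scene12.png")[120:240,220:370];b=cv2.imread("pics/side12.png")[160:250,320:420]
cv2.imwrite("pics/ab12.png",np.hstack([cv2.resize(a,(400,330),interpolation=2),cv2.resize(b,(400,360),interpolation=2)[:330]]))
```

```text
[ 0.62594254 -0.0136435   0.06523455] [ 0.49171573 -0.36304491 -0.74351547] 0.6225907273080856
```

View pics/ab12.png

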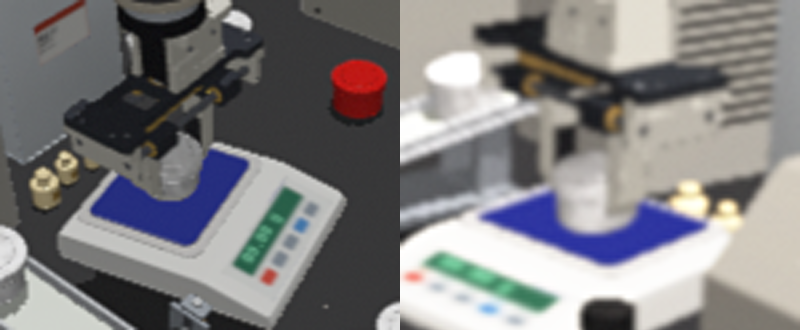

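Emit:
{"fn": "apply_moves", "kwargs": {
  "targets": [0.6,0,0,0.002,0,0.6,0,0,0.002,0,0.6,0,0,0,0]
}}

```text
clock: 18.5
position: [0.6262, -0.0136, 0.0638]
ee_rot: [-0.089, 3.14, 0.0]
force: [0.6, -0.5, -0.2]
width: 0.625
```

Emit:
{"fn": "apply_moves", "kwargs": {
  "targets": [0.6,0,0,0.002,0,0.6,0,0,0.001,0,0.6,0,0,0,0]
}}

```text
clock: 18.88
position: [0.6269, -0.0136, 0.0631]
ee_rot: [-0.089, 3.138, 0.0]
force: [2.5, -0.4, 4.8]
width: 0.625
```

Run:
```python
from h import *
s=arm.observe();print(s["position"],s["force"],s["ft_torque"],s["width"])
for n in("wrist","side"): snap(n,n+"13")
b=cv2.imread("pics/side13.png")[160:250,320:420];c=cv2.imread("pics/wrist13.png")[150:290,200:460]
cv2.imwrite("pics/ab13.png",np.hstack([cv2.resize(b,(400,360),interpolation=2),cv2.resize(c,(400,360),interpolation=2)]))
```

```text
[ 0.62694887 -0.01362612  0.06311009] [ 2.51972397 -0.37369352  4.78223323] [ 0.01899487 -0.74447818  0.01947683] 0.624818882280928
```

View pics/ab13.png

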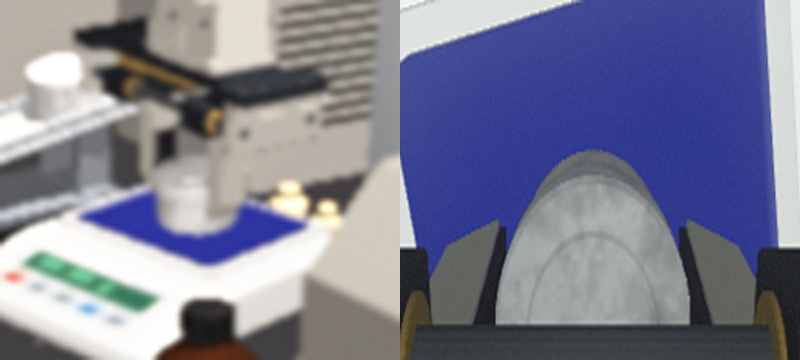

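The low rim edge has touched, at about 6 N. I drop the grip to the minimum so the tin can rotate flat in the pads while I keep lowering very slowly.

Emit:
{"fn": "apply_moves", "kwargs": {
  "targets": [0.6,0,0,0,0,0.6,0,0,0,0],
  "grip_force": 3
}}

```text
clock: 19.23
position: [0.6248, -0.0137, 0.0618]
ee_rot: [0.089, -3.138, 0.0]
force: [-0.7, 0.4, -1.1]
width: 0.628
```

Emit:
{"fn": "apply_moves", "kwargs": {
  "targets": [0.6,0,0,0.001,0,0.6,0,0,0.001,0]
}}

```text
clock: 19.48
position: [0.6255, -0.0137, 0.0613]
ee_rot: [0.089, -3.139, 0.0]
force: [0.4, 0.0, -0.9]
width: 0.631
```

Emit:
{"fn": "apply_moves", "kwargs": {
  "targets": [0.6,0,0,0.001,0,0.6,0,0,0.001,0,0.6,0,0,0.001,0]
}}

```text
clock: 19.85
position: [0.6259, -0.0137, 0.0607]
ee_rot: [-0.089, 3.14, -0.0]
force: [-1.3, -0.8, 3.2]
width: 0.625
```

Emit:
{"fn": "apply_moves", "kwargs": {
  "targets": [0.6,0,0,0.001,0,0.6,0,0,0.001,0,0.6,0,0,0.001,0]
}}

```text
clock: 20.23
position: [0.6264, -0.0137, 0.0595]
ee_rot: [-0.089, 3.14, -0.0]
force: [-1.1, -0.3, 4.4]
width: 0.628
```

Run:
```python
from h import *
s=arm.observe();print(s["position"],s["force"],s["ft_torque"],s["width"])
for n in("wrist","side"): snap(n,n+"14")
b=cv2.imread("pics/side14.png")[160:250,320:420];c=cv2.imread("pics/wrist14.png")[150:290,200:460]
cv2.imwrite("pics/ab14.png",np.hstack([cv2.resize(b,(400,360),interpolation=2),cv2.resize(c,(400,360),interpolation=2)]))
```

```text
[ 0.62636876 -0.01369866  0.0594754 ] [-1.12420786 -0.33828524  4.36143276] [-0.07038215  0.05261123 -0.01635906] 0.6280108361103849
```

View pics/ab14.png

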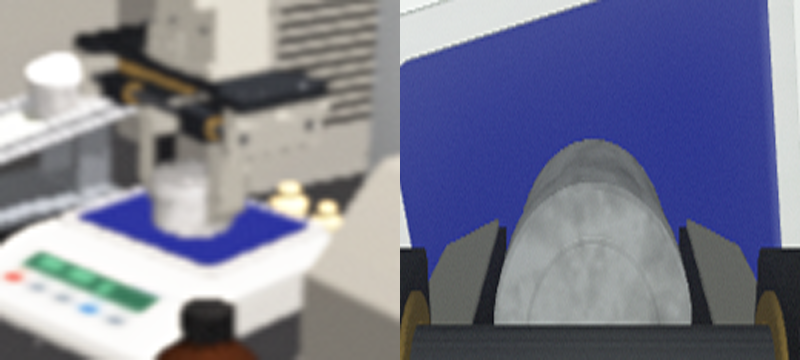

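Run:
```python
from h import *
crop("wrist14",240,180,400,280,5)
c=load("wrist14")[1]
a=np.linspace(0,2*np.pi,361)
for dx in(-.003,0,.003):
  for z,r in((.086,.0295),(.074,.0295),(.048,.027)):
    q=proj(c,np.c_[.6264+dx+r*np.cos(a),-.0137+r*np.sin(a),0*a+z]); print(dx,z,"vmin",q[:,1].min().round(1),"u",q[:,0].min().round(1),q[:,0].max().round(1))
# tilt +-5 deg about y for front points, pivot around lid
for t in(-8,-4,0,4,8):
    Rm=R.from_euler("y",t,degrees=True).as_matrix()
    f=lambda z,r:proj(c,(np.c_[r*np.cos(a),r*np.sin(a),0*a+z-.08])@Rm.T+[.6264,-.0137,.08])[:,1].min()
    print("tilt",t,(f(.086,.0295)-f(.048,.027)).round(1))
```

```text
-0.003 0.086 vmin 212.7 u 259.0 392.6
-0.003 0.074 vmin 204.4 u 263.8 387.6
-0.003 0.048 vmin 194.8 u 276.6 374.5
0 0.086 vmin 219.4 u 259.0 391.8
0 0.074 vmin 210.7 u 263.7 386.9
0 0.048 vmin 200.2 u 276.6 374.0
0.003 0.086 vmin 226.1 u 259.0 391.0
0.003 0.074 vmin 216.9 u 263.7 386.3
0.003 0.048 vmin 205.6 u 276.5 373.4
tilt -8 8.3
tilt -4 13.7
tilt 0 19.2
tilt 4 24.9
tilt 8 30.7
```

View pics/wrist14_c240_180.png

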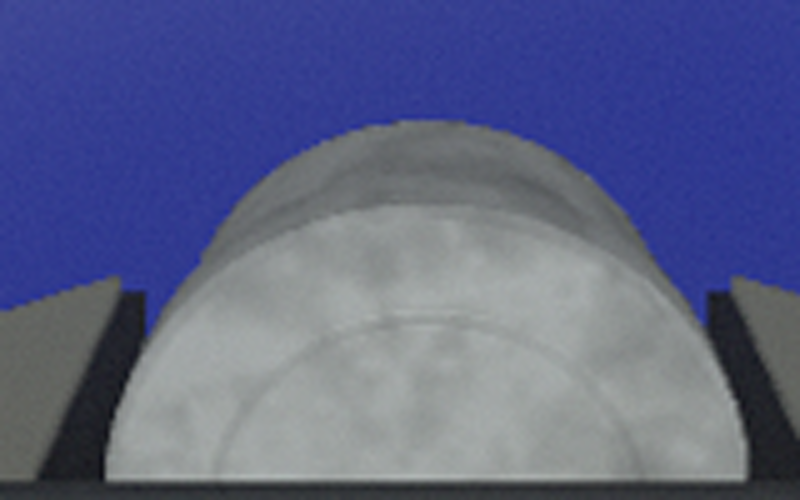

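The lid/base offset is 17 px against 19 px predicted for upright, so the tin is within about 1.5° of flat. Total contact is about 6 N. I open the fingers gradually.

Emit:
{"fn": "apply_moves", "kwargs": {
  "targets": [0.37,0,0,0,0,0.365,0,0,0,0,0.36,0,0,0,0,0.355,0,0,0,0,0.34,0,0,0,0,0.32,0,0,0,0,0.3,0,0,0,0,0.25,0,0,0,0,0.2,0,0,0,0,0.15,0,0,0,0,0.15,0,0,0,0]
}}

```text
clock: 21.7
position: [0.626, -0.0136, 0.0593]
ee_rot: [-0.089, 3.14, -0.0]
force: [0.4, -0.6, 0.0]
width: 0.847
```

Run:
```python
from h import *
s=arm.observe();print(s["position"],s["force"],s["width"],s["clock"])
snap("wrist","wrist15"); crop("wrist15",220,150,420,290,4)
```

```text
[ 0.62597224 -0.01364837  0.05929593] [ 0.40225795 -0.6327759   0.03708491] 0.8474312082146785 21.7
```

View pics/wrist15_c220_150.png

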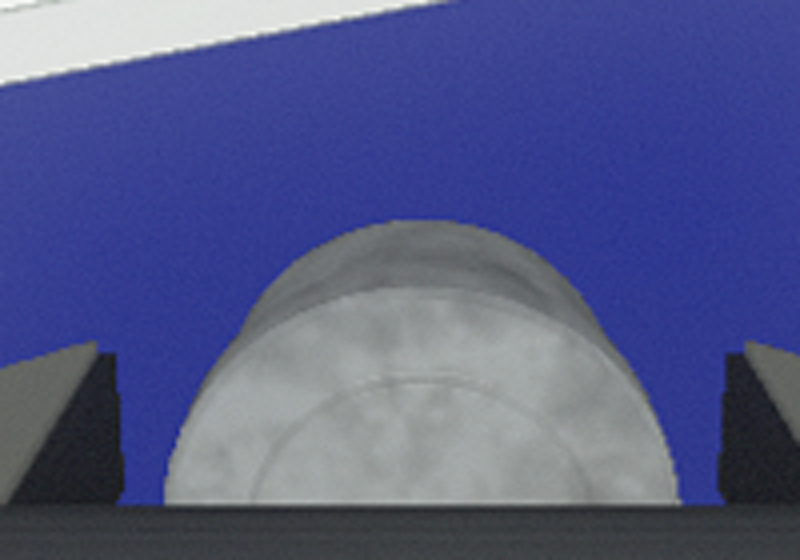

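Emit:
{"fn": "apply_moves", "kwargs": {
  "targets": [0,0,0,0,0,0,0,0,-0.03,0,0,0,0,-0.08,0,0,0,0,-0.12,0,0,0,0,-0.14,0,0,0,0,-0.14,0,0,0,0,-0.05,0,0,0,0,0,0,0,0,0,0,0]
}}

```text
clock: 22.88
position: [0.6253, -0.0137, 0.2824]
ee_rot: [0.089, -3.139, 0.0]
force: [-1.3, -0.5, -0.4]
width: 1.0
```

Run:
```python
from h import *
s=arm.observe();print(s["position"],s["force"],s["clock"])
for n in("wrist","scene","side"): snap(n,n+"16")
im,c=load("wrist16")
m=cv2.inRange(cv2.cvtColor(im,cv2.COLOR_BGR2HSV),(110,120,60),(130,255,255))
ct=np.vstack([k for k in cv2.findContours(m,0,1)[0] if cv2.contourArea(k)>300])
w=np.array([onz(c,p[0],.048)[:2] for p in ct],'f4'); print("pan",cv2.minAreaRect(w))
crop("wrist16",220,80,420,250,4)
a=cv2.imread("pics/scene16.png")[120:320,170:370];b=cv2.imread("pics/side16.png")[130:300,240:430]
cv2.imwrite("pics/ab16.png",np.hstack([cv2.resize(a,(400,400),interpolation=2),cv2.resize(b,(400,400),interpolation=2)]))
```

```text
[ 0.62533401 -0.01372847  0.28241507] [-1.25303618 -0.46911256 -0.42422002] 22.875
pan ((0.6282816529273987, -0.011782102286815643), (0.10877291113138199, 0.12874989211559296), 13.903315544128418)
```

View pics/wrist16_c220_80.png

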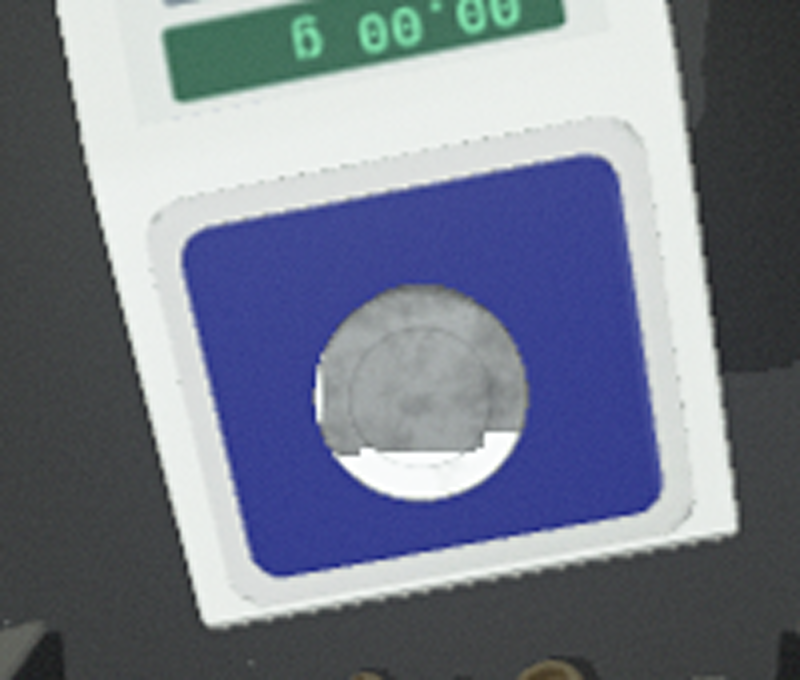

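View pics/ab16.png

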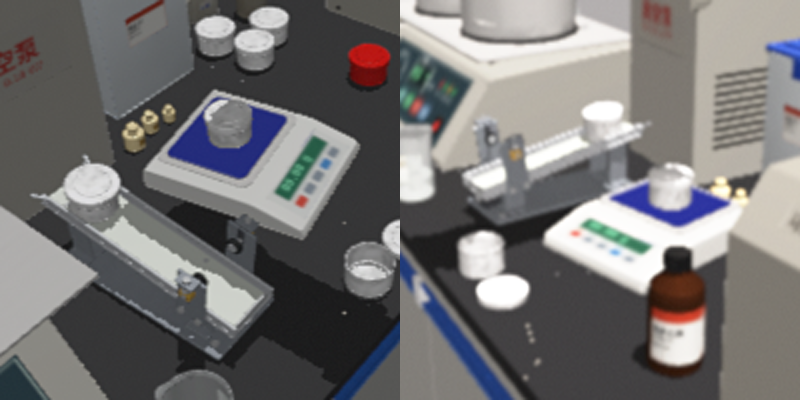

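Run:
```python
from h import *
c=load("wrist16")[1]; print(onz(c,(325.2,177.8),.086), [onz(c,(u,177.8),.086)[1] for u in(299,352)])
print(arm.sign_off())
```

```text
[ 0.62553947 -0.01352611  0.086     ] [np.float64(-0.042038467998228427), np.float64(0.015639756239353354)]
the job is handed in; nothing more can be done
None
```

The stuck tin now stands upright near the middle of the scale's blue pan, and I handed the job in at about 23 s of the 64 s allowed.

**What I did:** I nudged the tin about 56 mm up the chute with closed fingers until both wheels had dropped behind it. I gripped it by the lid at 7 N and lifted it out. On the pan I lowered it until its low edge touched, let it turn flat in a 3 N grip, opened the fingers gradually and backed off upward.

**Last checks:**
- **Position:** the lid centre is at (0.6255, -0.0135), against a pan centre of (0.628, -0.012). It is about 3 mm off centre, and the camera calibration is only good to about 2 mm.
- **Upright:** before release the tin leaned about 1.5° by the wrist view. In the last pictures it looks upright and clear of the gripper.
- **Forces:** the highest pushing reading was 4.5 N, and pressing on the pan came to about 6 N. Force was read only at the end of each move, so I cannot rule out short peaks in between.
- **Surroundings:** in the last pictures the waiting tin is still at the top of the chute. The bystanders in view look unmoved; I compared them by eye only.

**Disagreements:**
- The visible blue area measured 109 x 129 mm, not 128 x 148 mm. I took the difference to be an even rim, and the centre came out the same within 1 mm in two views.
- The scale's display still reads 00.00 g; I took it for a fixed picture.

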